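# Prime the tag feeder and zero its counter

### The job

The tag feeder at the marking station has just been refilled. First prime it: swing its sprung lever by the orange handle all the way round until you feel it come up against its built-in stop, press it there firmly for about half a second without forcing it, and let go so that it springs back home. Then turn the separate counter's black knob anticlockwise all the way back to its zero stop, and leave the circuit board, the pen and the pink foam block where they lie.

Things in the scene. Friction and masses are not known exactly. Their poses are not given: they have to be found in the camera images.
- feeder: Grey tag feeder, fixed. Base 30 mm tall, 180 mm wide (y), x = -110 to +160 mm; an aluminium tag hopper 123 mm tall on it (x = 61 to 149 mm, 100 mm wide) and a blue spring drum, 104 mm across, top at 60 mm, that carries the lever. Origin: at bench level below the lever's upright pivot, the drum's middle. -x faces the robot, give or take its yaw.
- lever (a joint): Sprung lever's angle about its pivot (rad): 0 at home, where it points to 2.618 rad from the feeder's +x; grows anticlockwise from above. The spring pulls 2 N at the handle at home, 5.5 N at 1 rad. The stop, hidden in the drum, is set differently each time, met somewhere from 0.7 to 1.3 rad: feel for it. 1.5 N over the spring's pull is enough, 20 N over is too much.
- lever_handle (a point): Point on the axis of the lever's upright orange handle, 15 mm below its top: 121 mm above the bench and 120 mm from the pivot. The handle is a round post 16 mm across, upright, free from 75 to 136 mm above the bench. The lever's bar, 16 mm wide, lies 63 to 73 mm above the bench.
- counter: Grey counter box, separate from the feeder, 110 mm (x) by 100 mm (y), 55 mm tall, fixed to the bench, with a white dial of black ticks on top and a red zero mark at its -x edge. Origin: centre of its underside.
- reset_knob (a joint): Angle of the counter's knob (rad): 0 at the zero stop, where the white stripe on the knob points to the red mark; grows clockwise seen from above. Starts about 1.9 to 2.7 rad; stiff to turn (about 0.06 N m) and stays where it is left.
- reset_knob_grip (a point): On the knob's axis at the height to grip, 92 mm above the bench. The knob is a black upright bar grip 42 mm long and 14 mm wide, top 99 mm above the bench, on a disc 44 mm across whose top is 69 mm above the bench. The point turns with the knob: its x axis runs along the bar, its -x end bears the white stripe.
- board: Green circuit board 130 x 100 mm with parts up to 26 mm tall, lying loose. Origin: centre of its underside.
- pen: Black and grey marker pen lying loose, 135 mm long (along its x), 12 mm across. Origin: under its middle.
- foam_block: Pink block 60 x 40 x 20 mm lying loose. Origin: centre of its underside.
Not all that is in view belongs to the job. There is more than one size of the counter; the job needs the smaller.

How it is judged:
On the way, in this order (a step that is already met when the one before it is completed fails the run):
1. the lever presses on its stop for 0.2 s (about 1 N at the handle over the spring's pull; 3 N at the stop inside, which sits three times nearer the pivot) (contact force between lever and stop above 3 N), for 0.2 s.
2. the lever is released and back home, within 0.06 rad (value of joint lever below 0.06 rad and contact force between the fingers and lever below 0.1 N), for 0.2 s.
3. the knob is at its zero stop, within 0.06 rad (value of joint reset_knob below 0.06 rad), for 0.2 s.
At the end, for the whole second after the job is handed in: The knob is within 0.06 rad of its zero stop and the lever is home within 0.06 rad, after having been pressed on its stop and released (value of joint each of reset_knob, lever below 0.06 rad); the robot touches nothing.
It fails at once if the lever is forced against its stop (about 22 N at the handle over the spring's pull; 70 N at the stop inside) (contact force between lever and stop above 70 N).
It fails at once if the circuit board is pushed more than 15 mm from its place (distance of board from where it was at the start of the episode above 0.015 m).
It fails at once if the pen is pushed more than 15 mm from its place (distance of pen from where it was at the start of the episode above 0.015 m).
It fails at once if the foam block is pushed more than 15 mm from its place (distance of foam_block from where it was at the start of the episode above 0.015 m).
It also fails if it takes over 67 s, if anything falls off the work surface, if the arm or the gripper's body presses on something with over 40 N, if the wrist force passes 120 N, or if a joint passes its speed limit or range.

### The arm

A 6-joint arm with a two-finger parallel gripper is mounted at the origin on the work surface. World frame = base frame: x ahead of the robot, y to its left, z up, the work surface at z = 0. Lengths are in m, angles in rad, forces in N, time in s.
With the tool pointing down it reaches from about 0.3 to 0.875 m from the base axis. Payload 6.4 kg.
Tool frame: the origin (TCP) lies midway between the tips of the shut fingers; the grasp point (between the pads) lies 19 mm behind it; z points along the fingers, y is the line along which they close (so a half turn about z gives the same grasp; the last joint's range is limited). The gripper opens to 85 mm and grips with 20 to 120 N. Pads are 22 mm wide; open, the fingers measure 114 mm over their backs; the gripper's body (76 mm by 85 mm) begins 54 mm behind the grasp point. The pads swing forward as they close: fully open they stand 13 mm farther back than shut.
Start: joints at [0.964, 0.181, 1.607, -0, 1.354, -0.206], TCP at [0.224, 0.529, 0.231] pointing down, gripper open.
Joint ranges: [-2.99, 2.99], [-0.89, 2.07], [0.3, 2.58], [-1.14, 4.28], [0, 2.63], [-3.12, 3.12]. Speed limits (rad/s): [2.57, 2.57, 3.01, 3.14, 3.14, 3.14].

### API

Orientations are given as a unit quaternion [w, x, y, z].
In Python, from bench import * gives the robot as it stands.
- The arm moves only by the tool play_rows, never from a script. Its argument "plan" is a list of rows, each a list of 3 entries, a list of its own where there are three numbers: the finger opening in mm, from 0 to 85.4, then the shift along the tool's x, y, z normalised to -1 to 1, where 1 is 40 cm, then the turn about the tool's z normalised to -1 to 1, where 1 is pi rad. A call has 1 to 10 rows; each row is the pose to reach, as a shift and turn from the pose commanded when the call began, along the tool's axes at that moment, turning the shorter way round; what a row does not reach only later rows make up. A row lasts 1/10 s, in which the tool goes at most 50 mm and 8.59 degrees, less where a joint would pass 70% of its speed; a pose out of reach is approached as far as the arm can. A call with a number of a shift or a turn outside -1 to 1 is refused whole. A call with a gripper value outside its range is refused whole. The fingers move at their own pace and stop on an object; the grip force is fixed at half the most. Time passes only in rows, so rows that repeat a pose let the fingers close. It gives the time, the measured TCP pose, the force, the opening and the grip force at its end, in the units of the state.
- get_obs(): the state, without advancing time (a new reading comes with each control period).
- camera(name): name is "scene" or "top" or "wrist"; returns a dict with "image" (480x640x3 uint8, red, green, blue), "range_z" (480x640 float32, m along the optical axis (not along the pixel's ray), 0 where there is no reading), "intrinsics" (3x3 intrinsics, pixels), "rvec" (rotation vector, rad) and "tvec" (3), from world to camera coordinates, as OpenCV has them; the wrist camera has in their place "T_tool_cam" (4x4, takes a point from camera to tool coordinates, whose origin is the TCP and whose axes are the flange's). Camera axes: x right, y down, z forward; pixel columns grow to the right and rows downward; lengths in m; the calibration is good to about 2 mm. A picture is of the moment at which its call begins: read the wrist's pose just before it.
- hand_in(): hands the job in; it is judged then, once.
Trained networks look in a picture, given as the dict that the camera call returned (one of the last four; its "shot" number tells which), for a name from the list of things; names that differ only in an ending like _2 or _b are one class to them, and where a whole thing is asked for, a point or a joint stands for the part that bears it (a point fixed in the world has none). Each returns a list of dicts, best first, with "conf" (0 to 1); they miss things now and then, are a little off and sometimes report something else, mostly with a low value. They report only what shows in the picture. A call takes as long as a camera call. They do not tell look-alikes from the thing itself.
- search_frame(picture, label): "rect" ([centre column, centre row, width, height] in pixels, round what is visible of it).
- masks_of(picture, label): "mask" (480x640 bool, what is visible of it) and "rect" ([centre column, centre row, width, height] in pixels, round what is visible of it).
The state is a dict: "time_s": time; "q": joint angles; "dq": joint speeds; "joint_efforts": joint torques, N m; "eef_pos": TCP position; "eef_rot": TCP orientation; "wrist_force": force on the tool from outside, world axes, zero at the start; "torque": the same for the moment, N m; "opening": opening from 0.0 (shut) to 1.0 (fully open); "grasp_force": force on a finger pad.
Only numpy, scipy, OpenCV 4.12 (cv2) and the standard library are available. Lean on these libraries where they do the work, as an engineer would, in place of code of your own. Each camera call takes 0.05 s, during which the arm holds its last target. There are 200 camera calls.

## Working session

There is one attempt and no reset: what is moved stays moved. The work goes in short steps, Python scripts to look and compute and a tool call to move; the robot and the scene stay as the last step left them, time stands still between calls to the robot, and variables do not carry over. Pictures are saved under pics/ and viewed, at most 10 in all, crops included, and the job is handed in when it is done.

Besides the shell and the picture viewer there is one more tool, called after ">>>" in YAML: its name, and indented under it one key for each argument. play_rows: Moves the arm, as the interface text tells. Its arguments: {"type":"object","properties":{"plan":{"type":"array","items":{"type":"array"}}},"required":["plan"]}

```bash
mkdir -p pics
cat > h.py <<'E'
from bench import *
import numpy as np, cv2
def cloud(c):
    z=c["range_z"];K=c["intrinsics"];v,u=np.mgrid[:480,:640]
    P=np.stack([(u-K[0,2])/K[0,0]*z,(v-K[1,2])/K[1,1]*z,z],-1)
    R=cv2.Rodrigues(np.array(c["rvec"],float))[0]
    W=(P-np.array(c["tvec"]).ravel())@R
    W[z==0]=np.nan
    return W
def save(n,im): cv2.imwrite("pics/"+n,im[:,:,::-1])
E
python3 - <<'E'
from h import *
o=get_obs();print({k:np.round(o[k],3) for k in("time_s","eef_pos","eef_rot","wrist_force","opening")})
for n in("top","scene"):
    c=camera(n);save(n+".png",c["image"]);W=cloud(c);np.savez(n,W=W,im=c["image"])
    for l in("feeder","lever","lever_handle","counter","reset_knob","board","pen","foam_block"):
        for m in masks_of(c,l)[:3]:
            p=W[m["mask"]];p=p[~np.isnan(p[:,0])]
            print(n,l,round(m["conf"],2),np.round(m["rect"]),np.round(np.median(p,0),3),np.round(p.min(0),3),np.round(p.max(0),3))
E
```

```text
{'time_s': np.float64(0.0), 'eef_pos': array([0.224, 0.529, 0.23 ]), 'eef_rot': array([-0.   ,  0.199,  0.98 , -0.001]), 'wrist_force': array([ 0.655, -0.118, -0.198]), 'opening': np.float64(1.0)}
top lever 0.81 [347. 233.  46.  59.] [0.521 0.073 0.073] [0.445 0.035 0.027] [0.576 0.119 0.139]
top lever 0.36 [515. 204.  61.  69.] [ 0.587 -0.308  0.005] [ 0.513 -0.381 -0.005] [ 0.667 -0.24   0.031]
top lever_handle 0.64 [347. 236.  40.  60.] [0.524 0.072 0.073] [0.443 0.035 0.059] [0.576 0.121 0.139]
top counter 0.91 [254. 204.  52.  53.] [0.584 0.279 0.054] [ 0.533  0.228 -0.005] [0.666 0.347 0.104]
top counter 0.8 [123. 300.  76.  77.] [0.374 0.543 0.075] [ 0.3    0.484 -0.003] [0.46  0.642 0.141]
top counter 0.71 [318. 303.  19.  54.] [0.371 0.147 0.009] [ 0.305  0.126 -0.004] [0.434 0.166 0.017]
top reset_knob 0.88 [118. 300.  29.  32.] [0.377 0.548 0.114] [0.349 0.526 0.08 ] [0.406 0.585 0.141]
top reset_knob 0.55 [251. 198.  21.  18.] [0.589 0.282 0.07 ] [0.572 0.263 0.055] [0.613 0.305 0.103]
top board 0.64 [514. 205.  61.  70.] [ 0.589 -0.308  0.005] [ 0.513 -0.377 -0.006] [ 0.
[... 576 characters left out ...]
.] [0.396 0.511 0.068] [ 0.132  0.477 -0.203] [0.456 1.142 0.139]
scene counter 0.67 [378. 244.  49.  44.] [0.604 0.255 0.052] [ 0.496  0.094 -0.005] [0.704 0.431 0.123]
scene reset_knob 0.8 [380. 232.  16.  16.] [0.595 0.274 0.079] [0.573 0.259 0.059] [0.613 0.295 0.101]
scene reset_knob 0.49 [358. 168.  16.  19.] [0.381 0.547 0.108] [ 0.041  0.514 -0.186] [0.408 1.129 0.139]
scene board 0.56 [252. 386.  74.  44.] [ 0.592 -0.316  0.006] [ 0.512 -0.379 -0.001] [ 0.667 -0.242  0.029]
scene pen 0.48 [289. 247.  28.  19.] [0.372 0.141 0.009] [ 0.313  0.122 -0.004] [0.43  0.16  0.014]
scene foam_block 0.82 [228. 309.  19.  20.] [ 0.4   -0.164  0.018] [ 0.365 -0.192 -0.005] [ 0.426 -0.129  0.023]
```

Run:
```python
from h import *
d=np.load("top.npz");im=d["im"];W=d["W"]
save("crop1.png",cv2.resize(im[150:370,60:400],None,fx=2.35,fy=2.35,interpolation=cv2.INTER_CUBIC))
for n in("top","scene"):
    d=np.load(n+".npz");W=d["W"]
    x,y,z=W[...,0],W[...,1],W[...,2]
    def s(name,m):
        p=W[m]; print(n,name,len(p),p.mean(0).round(4) if len(p) else '',cv2.minAreaRect(p[:,:2].astype(np.float32)*1000) if len(p)>3 else '')
    A=(abs(x-.52)<.2)&(y<.2)&(y>-.15)
    s("handletop",A&(x<.5)&(z>.128)&(z<.145))
    s("handle",A&(x<.5)&(z>.085)&(z<.145))
    s("bar",A&(z>.066)&(z<.08)&(x<.58))
    s("drum",A&(z>.05)&(z<.065)&(x<.65))
    s("hopper",(abs(x-.62)<.2)&(abs(y)<.2)&(z>.115)&(x>.55))
    s("basetop",(abs(x-.6)<.3)&(abs(y)<.2)&(z>.026)&(z<.034))
    B=(abs(x-.59)<.08)&(abs(y-.28)<.08)
    s("cbox",B&(z>.05)&(z<.06)); s("knob",B&(z>.09)&(z<.11)); s("disc",B&(z>.064)&(z<.075))
```

```text
top handletop 49 [0.4529 0.112  0.1341] ((452.8959045410156, 112.1998062133789), (13.627758979797363, 14.429974555969238), 34.63317108154297)
top handle 71 [0.4513 0.1119 0.1256] ((452.5632019042969, 112.00934600830078), (14.15925121307373, 14.931575775146484), 37.73287582397461)
top bar 587 [0.5252 0.0706 0.0723] ((512.428955078125, 82.64262390136719), (38.31410217285156, 148.87118530273438), 55.89965057373047)
top drum 1438 [0.5615 0.0517 0.0583] ((532.5074462890625, 56.95726013183594), (107.84268188476562, 184.48321533203125), 84.67272186279297)
top hopper 340 [0.6632 0.0531 0.1201] ((662.5569458007812, 52.72528839111328), (90.04177856445312, 98.2956314086914), 0.9778435230255127)
top basetop 4183 [0.5518 0.0512 0.0291] ((582.0637817382812, 52.67461013793945), (269.5513000488281, 179.4651336669922), 0.32869046926498413)
top cbox 1587 [0.5913 0.2819 0.0545] ((592.9259643554688, 283.04400634765625), (99.74031066894531, 110.60459899902344), 83.88938903808594)
top knob 128 [0.5926 0.2829 0.097 ] ((593.1821899414062, 282.960205078125), (41.80219650268555, 14.498784065246582), 49.662380
[... 700 characters left out ...]
15893555)
scene hopper 202 [0.6626 0.0482 0.1203] ((660.8327026367188, 50.110015869140625), (90.8890609741211, 101.02117919921875), 1.0682231187820435)
scene basetop 1813 [0.5682 0.0102 0.0295] ((582.094970703125, 49.6941032409668), (270.5177307128906, 184.4413604736328), 0.3087579309940338)
scene cbox 512 [0.5997 0.2668 0.0549] ((593.1009521484375, 280.7586669921875), (107.1034927368164, 111.78681182861328), 84.9952163696289)
scene knob 62 [0.5934 0.2786 0.0962] ((594.599609375, 279.557861328125), (40.423561096191406, 20.96405029296875), 45.71754837036133)
scene disc 80 [0.5991 0.2732 0.0693] ((600.238037109375, 269.72882080078125), (41.66672897338867, 28.62212562561035), 36.78871154785156)
```

View pics/crop1.png

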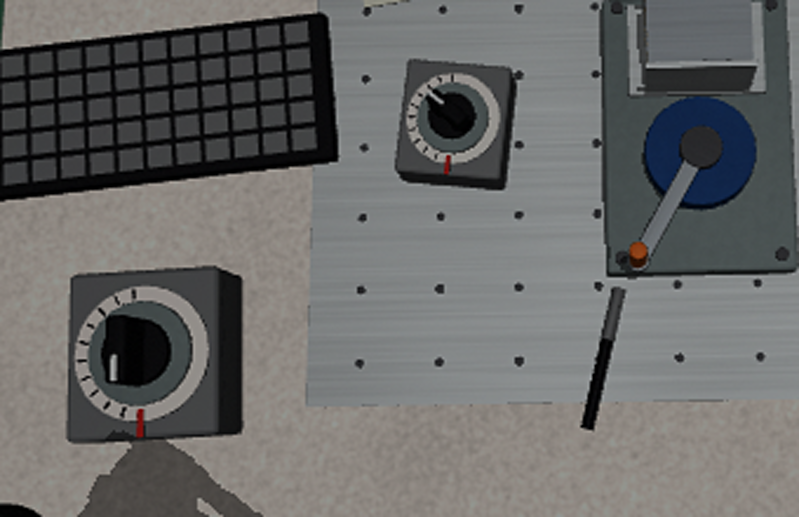

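View pics/top.png

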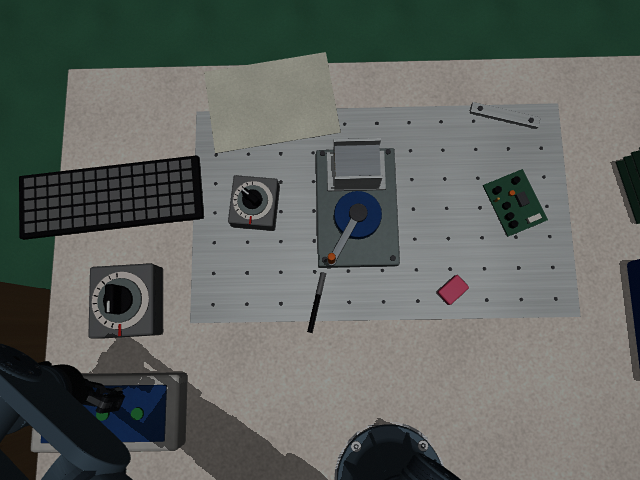

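The image shows two counters. The large one is at (123,300): its box is about 75 mm tall and its knob top about 140 mm. The small one is at (254,204): its box is 55 mm tall and about 110 x 100 mm, with the knob top near 98 mm. **The small one fits the description**, and the crop confirms it: red mark at crop (448,165), knob stripe at crop (435,97). The lever's orange handle is at crop (638,253), with the pivot at (702,147).

The knob stripe points to about 50° and the red mark to about 174°, so the knob needs about 2.17 rad anticlockwise. I'll move above the handle next.

```bash
cat >> h.py <<'E'
from scipy.spatial.transform import Rotation as Ro
# pose = (x,y,z,theta) theta: world angle of tool x (deg), tool y at theta-90, tool z down
def now():
    o=get_obs();w,x,y,z=o["eef_rot"];R=Ro.from_quat([x,y,z,w]).as_matrix()
    return np.r_[o["eef_pos"],np.degrees(np.arctan2(R[1,0],R[0,0]))]
def rows(c,goals):
    t=np.radians(c[3])
    for g in goals:
        d=np.array(g[:3])-c[:3]
        s=[d[0]*np.cos(t)+d[1]*np.sin(t), d[0]*np.sin(t)-d[1]*np.cos(t), -d[2]]
        a=-((g[3]-c[3]+180)%360-180)
        print(np.round(np.array(s)/.4,4).tolist(),round(a/180,4))
PIV=np.array([.557,.0515])
def lev(phi,z=.102,r=.120,off=0):  # phi rad lever angle; tool y points opposite to the push (tangent)
    a=np.radians(150.3)+phi
    u=np.array([np.cos(a),np.sin(a)]);p=PIV+r*u
    return [p[0],p[1],z,np.degrees(a)]
E
python3 - <<'E'
from h import *
c=now();print(c,lev(0))
rows(c,[lev(0,.231),lev(0,.102)])
E
```

```text
[  0.22432114   0.52946721   0.2313153  157.03759022] [np.float64(0.4527642182674171), np.float64(0.11095504021188887), 0.102, np.float64(150.3)]
[-0.934, -0.7406, 0.0008] 0.0374
[-0.934, -0.7406, 0.3233] 0.0374
```

>>> play_rows:
  plan:
    - [40,[-0.934,-0.741,0.001],0.0374]
    - [40,[-0.934,-0.741,0.001],0.0374]
    - [40,[-0.934,-0.741,0.001],0.0374]
    - [40,[-0.934,-0.741,0.001],0.0374]
    - [40,[-0.934,-0.741,0.001],0.0374]
    - [40,[-0.934,-0.741,0.001],0.0374]
    - [40,[-0.934,-0.741,0.001],0.0374]
    - [40,[-0.934,-0.741,0.001],0.0374]
    - [40,[-0.934,-0.741,0.001],0.0374]
    - [40,[-0.934,-0.741,0.001],0.0374]

```text
time_s: 1.9
eef_pos: [0.4542, 0.1075, 0.2313]
eef_rot: [0.001, 0.258, 0.966, -0.0]
wrist_force: [0.2, 0.5, -0.2]
opening: 0.467
grasp_force: 0.0
```

>>> play_rows:
  plan:
    - [40,[0,0,0],0]
    - [40,[0,0,0],0]
    - [40,[0,0,0],0]

```text
time_s: 2.2
eef_pos: [0.4522, 0.1116, 0.2308]
eef_rot: [-0.0, 0.256, 0.967, 0.0]
wrist_force: [0.1, 1.4, -0.1]
opening: 0.47
grasp_force: 0.0
```

Run:
```python
from h import *
o=get_obs();c=now();print(c,lev(0),o["opening"],o["wrist_force"],o["q"])
rows(c,[lev(0,.231),lev(0,.16),lev(0,.102)])
w=camera("wrist");save("w1.png",w["image"]);T=w["T_tool_cam"]
z=w["range_z"];K=w["intrinsics"];v,u=np.mgrid[:480,:640]
P=np.stack([(u-K[0,2])/K[0,0]*z,(v-K[1,2])/K[1,1]*z,z],-1)@T[:3,:3].T+T[:3,3]
im=w["image"].astype(int);m=(im[...,0]>120)&(im[...,2]<70)&(im[...,0]-im[...,1]>60)&(z>0)
p=P[m];top=p[p[:,2]<p[:,2].min()+.004] if len(p) else p;print(len(p),top.mean(0) if len(p) else '')
```

```text
[4.52161330e-01 1.11574238e-01 2.30795452e-01 1.50350692e+02] [np.float64(0.4527642182674171), np.float64(0.11095504021188887), 0.102, np.float64(150.3)] 0.47036581943760447 [ 0.11709765  1.3520326  -0.09991904] [-1.40301564e-02 -7.00156602e-02  1.87141035e+00  3.44434345e-04
  1.34061166e+00 -1.06742707e+00]
[-0.0021, -0.0006, -0.0005] 0.0003
[-0.0021, -0.0006, 0.177] 0.0003
[-0.0021, -0.0006, 0.322] 0.0003
91 [0.00433507 0.20227274 0.17347696]
```

View pics/w1.png

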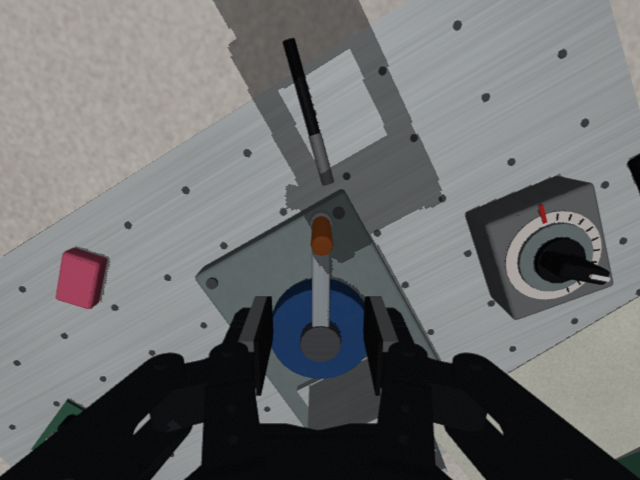

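The wrist view shows the orange handle at (321,232), midway between the fingers at columns of about 265 and 372. I'll descend to straddle it.

>>> play_rows:
  plan:
    - [40,[-0.001,0,0.12],0]
    - [40,[-0.001,0,0.22],0]
    - [40,[-0.001,0,0.29],0]
    - [40,[-0.001,0,0.322],0]
    - [40,[-0.001,0,0.322],0]
    - [40,[-0.001,0,0.322],0]

```text
time_s: 2.85
eef_pos: [0.4538, 0.1111, 0.1033]
eef_rot: [0.001, 0.256, 0.967, 0.0]
wrist_force: [0.7, 0.3, -0.3]
opening: 0.47
grasp_force: 0.0
```

Run:
```python
from h import *
o=get_obs();c=now();print(c,lev(0),o["opening"],o["wrist_force"])
# pushing finger inner face 20mm(+8 radius) -> lead 12mm = 0.1rad at r .12
rows(c,[lev(p) for p in (0.05,.1,.2,.3,.4,.5)])
```

```text
[4.53831671e-01 1.11071920e-01 1.03264342e-01 1.50360110e+02] [np.float64(0.4527642182674171), np.float64(0.11095504021188887), 0.102, np.float64(150.3)] 0.4702418045938081 [ 0.71105595  0.34717769 -0.25580475]
[0.0018, -0.0166, 0.0032] -0.0156
[0.0007, -0.0315, 0.0032] -0.0315
[-0.0037, -0.0612, 0.0032] -0.0633
[-0.0111, -0.0902, 0.0032] -0.0952
[-0.0214, -0.1184, 0.0032] -0.127
[-0.0344, -0.1454, 0.0032] -0.1588
```

>>> play_rows:
  plan:
    - [40,[0.002,-0.017,0.002],-0.0156]
    - [40,[0.001,-0.031,0.002],-0.0315]
    - [40,[-0.002,-0.046,0.002],-0.047]
    - [40,[-0.004,-0.061,0.002],-0.0633]
    - [40,[-0.007,-0.076,0.002],-0.079]
    - [40,[-0.011,-0.09,0.002],-0.095]
    - [40,[-0.016,-0.104,0.002],-0.111]
    - [40,[-0.021,-0.118,0.002],-0.127]
    - [40,[-0.034,-0.145,0.002],-0.159]
    - [40,[-0.034,-0.145,0.002],-0.159]

```text
time_s: 3.85
eef_pos: [0.4381, 0.0531, 0.1035]
eef_rot: [0.002, 0.009, 1.0, 0.0]
wrist_force: [1.4, 2.5, 2.2]
opening: 0.469
grasp_force: 1.6
```

```bash
cat >> h.py <<'E'
def st():
    o=get_obs();c=now();t=np.radians(c[3]);f=o["wrist_force"]
    print(c.round(4),"tool phi",round(np.radians((c[3]-150.3)%360),3),"posphi",round((np.arctan2(c[1]-PIV[1],c[0]-PIV[0])-np.radians(150.3))%6.2832,4),"r",np.hypot(*(c[:2]-PIV)).round(4),"F ty,tx",(f[0]*np.sin(t)-f[1]*np.cos(t)).round(2),(f[0]*np.cos(t)+f[1]*np.sin(t)).round(2),"open",o["opening"],"grasp",o["grasp_force"])
    return c
E
python3 - <<'E'
from h import *
c=st()
rows(c,[lev(p) for p in (.55,.6,.65,.7,.75,.8)])
c=camera("top");W=cloud(c);x,y,z=W[...,0],W[...,1],W[...,2]
im=c["image"].astype(int)
m=(im[...,0]>120)&(im[...,2]<60)&(z>.085)&(z<.145)&(abs(x-.5)<.15)&(abs(y)<.15)
p=W[m];print(len(p),p.mean(0) if len(p) else '')
E
```

```text
[4.38100e-01 5.31000e-02 1.03500e-01 1.78921e+02] tool phi 0.5 posphi 0.5048 r 0.1189 F ty,tx 2.53 -1.33 open 0.469149895568458 grasp 1.5550370514392853
[0.0023, -0.0136, 0.0038] -0.0161
[0.0012, -0.0285, 0.0038] -0.032
[-0.0007, -0.0434, 0.0038] -0.0479
[-0.0033, -0.0582, 0.0038] -0.0638
[-0.0067, -0.0728, 0.0038] -0.0797
[-0.0108, -0.0872, 0.0038] -0.0956
0
```

>>> play_rows:
  plan:
    - [40,[0.002,-0.0136,0.002],-0.0161]
    - [40,[0.001,-0.0285,0.002],-0.032]
    - [40,[-0.001,-0.0434,0.002],-0.0479]
    - [40,[-0.004,-0.064,0.002],-0.07]
    - [40,[-0.004,-0.064,0.002],-0.07]

```text
time_s: 4.4
eef_pos: [0.4384, 0.028, 0.1017]
eef_rot: [0.001, -0.099, 0.995, 0.0]
wrist_force: [0.5, 4.2, 1.1]
opening: 0.467
grasp_force: 1.8
```

```bash
cat >> h.py <<'E'
def feel(n=4):
    F=[];P=[];G=[]
    for i in range(n):
        o=get_obs();c=now();t=np.radians(c[3]);f=o["wrist_force"]
        F.append([f[0]*np.sin(t)-f[1]*np.cos(t),f[0]*np.cos(t)+f[1]*np.sin(t),f[2]]);P.append(c);G.append(o["grasp_force"]);k=camera("wrist")
    c=np.mean(P,0)
    print("F ty,tx,z",np.mean(F,0).round(2),"sd",np.std(F,0).round(2),"grasp",np.round(G,2),"pose",c.round(5),"toolphi",np.radians((c[3]-150.3)%360).round(4),"posphi",((np.arctan2(c[1]-PIV[1],c[0]-PIV[0])-np.radians(150.3))%6.2832).round(4),"r",np.hypot(*(c[:2]-PIV)).round(4),"t",o["time_s"])
    return c,k
E
python3 - <<'E'
from h import *
c,k=feel(5);np.save("c0",c);save("w2.png",k["image"])
rows(c,[lev(p) for p in (.72,.75,.78,.8,.825,.85)])
E
```

```text
F ty,tx,z [ 4.07 -1.73  2.12] sd [0.23 0.34 0.55] grasp [1.82 1.82 1.82 1.83 1.84] pose [ 4.3795000e-01  2.8300000e-02  1.0131000e-01 -1.6863238e+02] toolphi 0.7168 posphi 0.7109 r 0.1213 t 4.6
[-0.0032, -0.0028, -0.0017] -0.001
[-0.0034, -0.0118, -0.0017] -0.0106
[-0.0038, -0.0207, -0.0017] -0.0201
[-0.0043, -0.0267, -0.0017] -0.0265
[-0.005, -0.0342, -0.0017] -0.0345
[-0.0059, -0.0416, -0.0017] -0.0424
```

View pics/w2.png

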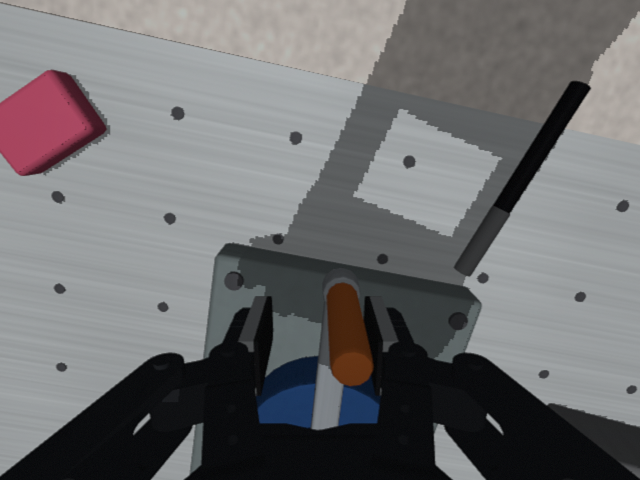

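The handle is against the right-hand finger at (375,330) in the wrist view, and the pull of about 4.1 N matches the spring near 0.62 rad. I'll continue in small steps.

>>> play_rows:
  plan:
    - [40,[-0.001,-0.0075,-0.001],-0.008]
    - [40,[-0.002,-0.015,-0.001],-0.016]
    - [40,[-0.002,-0.015,-0.001],-0.016]

```text
time_s: 4.95
eef_pos: [0.4388, 0.0224, 0.1008]
eef_rot: [-0.0, -0.125, 0.992, 0.0]
wrist_force: [-0.6, 3.5, 1.8]
opening: 0.466
grasp_force: 2.0
```

>>> play_rows:
  plan:
    - [40,[0,-0.0075,0],-0.008]
    - [40,[0,-0.0075,0],-0.008]

```text
time_s: 5.15
eef_pos: [0.4396, 0.0194, 0.1008]
eef_rot: [-0.0, -0.137, 0.991, 0.0]
wrist_force: [-0.7, 4.0, 2.8]
opening: 0.467
grasp_force: 2.1
```

>>> play_rows:
  plan:
    - [40,[0,-0.0075,0],-0.008]
    - [40,[0,-0.0075,0],-0.008]

```text
time_s: 5.35
eef_pos: [0.4405, 0.0165, 0.1008]
eef_rot: [-0.0, -0.15, 0.989, 0.0]
wrist_force: [-1.0, 4.2, 2.4]
opening: 0.471
grasp_force: 2.1
```

>>> play_rows:
  plan:
    - [40,[0,-0.0075,0],-0.008]
    - [40,[0,-0.0075,0],-0.008]

```text
time_s: 5.55
eef_pos: [0.4415, 0.0136, 0.1008]
eef_rot: [-0.0, -0.162, 0.987, 0.0]
wrist_force: [-0.7, 5.0, 2.8]
opening: 0.466
grasp_force: 2.1
```

>>> play_rows:
  plan:
    - [40,[0,-0.0075,0],-0.008]
    - [40,[0,-0.0075,0],-0.008]

```text
time_s: 5.75
eef_pos: [0.4425, 0.0107, 0.1008]
eef_rot: [-0.0, -0.174, 0.985, 0.0]
wrist_force: [-0.1, 3.8, 1.1]
opening: 0.467
grasp_force: 2.1
```

>>> play_rows:
  plan:
    - [40,[0,-0.0075,0],-0.008]
    - [40,[0,-0.0075,0],-0.008]

```text
time_s: 5.95
eef_pos: [0.4436, 0.0079, 0.1008]
eef_rot: [-0.0, -0.187, 0.982, 0.0]
wrist_force: [-0.2, 5.4, 1.4]
opening: 0.464
grasp_force: 2.1
```

Run:
```python
from h import *
c,k=feel(4)
rows(c,[lev(p) for p in (.89,.915,.94)])
```

```text
F ty,tx,z [ 4.15 -1.96  1.06] sd [0.56 0.27 0.5 ] grasp [2.1  2.09 2.08 2.11] pose [ 4.4358000e-01  7.9900000e-03  1.0082000e-01 -1.5848536e+02] toolphi 0.8939 posphi 0.8847 r 0.1215 t 6.1
[-0.0037, -0.0016, -0.003] 0.0012
[-0.0038, -0.0091, -0.003] -0.0067
[-0.004, -0.0166, -0.003] -0.0147
```

>>> play_rows:
  plan:
    - [40,[-0.001,-0.0075,0],-0.008]
    - [40,[-0.001,-0.0075,0],-0.008]

```text
time_s: 6.35
eef_pos: [0.4448, 0.0052, 0.1008]
eef_rot: [-0.0, -0.2, 0.98, 0.0]
wrist_force: [-1.7, 4.4, 2.2]
opening: 0.472
grasp_force: 2.3
```

>>> play_rows:
  plan:
    - [40,[-0.001,-0.0075,0],-0.008]
    - [40,[-0.001,-0.0075,0],-0.008]

```text
time_s: 6.55
eef_pos: [0.446, 0.0026, 0.1007]
eef_rot: [-0.001, -0.212, 0.977, 0.0]
wrist_force: [-3.8, 4.9, 3.5]
opening: 0.466
grasp_force: 2.4
```

Run:
```python
from h import *
c,k=feel(5)
```

```text
F ty,tx,z [5.26 1.51 3.91] sd [0.5  0.44 0.49] grasp [2.42 2.45 2.45 2.45 2.45] pose [ 4.4600000e-01  2.6600000e-03  1.0071000e-01 -1.5557613e+02] toolphi 0.9446 posphi 0.9329 r 0.1213 t 6.75
```

>>> play_rows:
  plan:
    - [40,[0,-0.0075,0],-0.008]
    - [40,[0,-0.0075,0],-0.008]

```text
time_s: 7.0
eef_pos: [0.4474, -0.0001, 0.1007]
eef_rot: [-0.001, -0.224, 0.975, 0.0]
wrist_force: [-3.9, 4.7, 3.5]
opening: 0.472
grasp_force: 2.5
```

>>> play_rows:
  plan:
    - [40,[0,-0.0075,0],-0.008]
    - [40,[0,-0.0075,0],-0.008]

```text
time_s: 7.2
eef_pos: [0.4487, -0.0028, 0.1007]
eef_rot: [-0.001, -0.236, 0.972, 0.0]
wrist_force: [-2.9, 4.3, 3.1]
opening: 0.467
grasp_force: 2.5
```

>>> play_rows:
  plan:
    - [40,[0,-0.0075,0],-0.008]
    - [40,[0,-0.0075,0],-0.008]

```text
time_s: 7.4
eef_pos: [0.4501, -0.0055, 0.1007]
eef_rot: [-0.001, -0.248, 0.969, 0.0]
wrist_force: [-3.8, 4.1, 3.7]
opening: 0.473
grasp_force: 2.6
```

>>> play_rows:
  plan:
    - [40,[0,-0.0075,0],-0.008]
    - [40,[0,-0.0075,0],-0.008]

```text
time_s: 7.6
eef_pos: [0.4513, -0.0074, 0.1006]
eef_rot: [-0.001, -0.26, 0.966, 0.001]
wrist_force: [-3.6, 7.1, 5.3]
opening: 0.466
grasp_force: 4.0
```

The jump in force, with the tool lagging its command, shows the stop. I'll press about 1 mm more and hold for half a second.

>>> play_rows:
  plan:
    - [40,[0,-0.0025,0],-0.002]
    - [40,[0,-0.0025,0],-0.002]
    - [40,[0,-0.0025,0],-0.002]

```text
time_s: 7.9
eef_pos: [0.4515, -0.0077, 0.1006]
eef_rot: [-0.001, -0.263, 0.965, 0.001]
wrist_force: [-4.9, 8.4, 5.5]
opening: 0.469
grasp_force: 4.9
```

Run:
```python
from h import *
c,k=feel(5)
```

```text
F ty,tx,z [ 9.87 -0.43  5.63] sd [0.28 0.28 0.29] grasp [4.91 4.9  4.89 4.88 4.88] pose [ 4.5156000e-01 -7.7500000e-03  1.0061000e-01 -1.4950678e+02] toolphi 1.0506 posphi 1.0303 r 0.121 t 8.1
```

Run:
```python
from h import *
c=now()
rows(c,[lev(p) for p in (.92,.8,.68,.56,.44,.32,.2,.1,0,0)])
```

```text
[-0.0049, 0.0329, -0.0035] 0.0416
[-0.0117, 0.0682, -0.0035] 0.0798
[-0.0227, 0.1025, -0.0035] 0.118
[-0.0377, 0.1352, -0.0035] 0.1562
[-0.0565, 0.1658, -0.0035] 0.1944
[-0.0789, 0.194, -0.0035] 0.2326
[-0.1044, 0.2193, -0.0035] 0.2707
[-0.1279, 0.238, -0.0035] 0.3026
[-0.1532, 0.2541, -0.0035] 0.3344
[-0.1532, 0.2541, -0.0035] 0.3344
```

>>> play_rows:
  plan:
    - [40,[-0.005,0.033,-0.003],0.0416]
    - [40,[-0.012,0.068,-0.003],0.08]
    - [40,[-0.023,0.102,-0.003],0.118]
    - [40,[-0.038,0.135,-0.003],0.156]
    - [40,[-0.056,0.166,-0.003],0.194]
    - [40,[-0.079,0.194,-0.003],0.233]
    - [40,[-0.104,0.219,-0.003],0.271]
    - [40,[-0.128,0.238,-0.003],0.303]
    - [40,[-0.153,0.256,-0.003],0.334]
    - [40,[-0.153,0.256,-0.003],0.334]

```text
time_s: 9.15
eef_pos: [0.4541, 0.1107, 0.1023]
eef_rot: [0.001, 0.255, 0.967, -0.0]
wrist_force: [-0.5, -0.4, 0.1]
opening: 0.467
grasp_force: 0.0
```

>>> play_rows:
  plan:
    - [40,[0,0,0],0]
    - [40,[0,0,0],0]
    - [40,[0,0,0],0]

```text
time_s: 9.45
eef_pos: [0.4531, 0.1097, 0.1021]
eef_rot: [0.0, 0.255, 0.967, -0.0]
wrist_force: [-0.1, 0.1, -0.5]
opening: 0.466
grasp_force: 0.0
```

Run:
```python
from h import *
c,k=feel(4);save("w3.png",k["image"])
rows(c,[lev(0,.17),lev(0,.23)])
```

```text
F ty,tx,z [ 0.08 -0.12  0.14] sd [0.11 0.15 1.03] grasp [0. 0. 0. 0.] pose [4.5308000e-01 1.0977000e-01 1.0210000e-01 1.5047985e+02] toolphi 0.0031 posphi 0.0073 r 0.1191 t 9.6
[0.0022, 0.0022, -0.1698] 0.001
[0.0022, 0.0022, -0.3198] 0.001
```

View pics/w3.png

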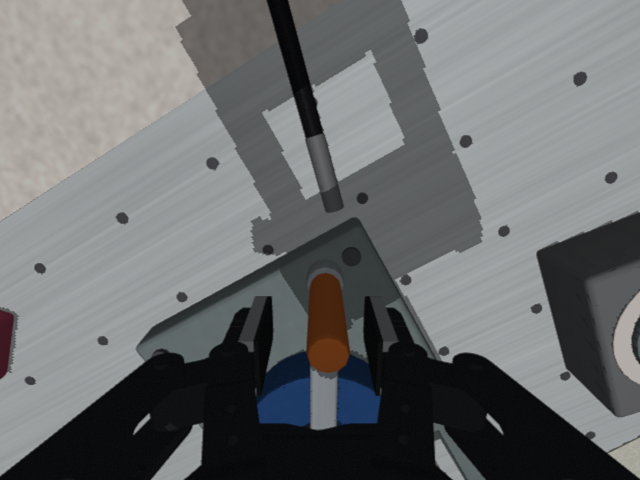

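The handle stands free between the fingers at about (327,320), with zero force, so it is home. I'll lift and move above the small counter's knob.

>>> play_rows:
  plan:
    - [40,[0.002,0.001,-0.12],0]
    - [40,[0.002,0.001,-0.22],0]
    - [40,[0.002,0.001,-0.3],0]
    - [40,[0.002,0.001,-0.3],0]
    - [40,[0.002,0.001,-0.3],0]

```text
time_s: 10.15
eef_pos: [0.453, 0.1109, 0.2227]
eef_rot: [0.001, 0.255, 0.967, 0.0]
wrist_force: [-0.3, 0.2, -0.2]
opening: 0.471
grasp_force: 0.0
```

Run:
```python
from h import *
c=now();print(c)
rows(c,[(.593,.2825,.2,49.7)])
```

```text
[4.53006667e-01 1.10928523e-01 2.22739562e-01 1.50487580e+02]
[-0.0933, 0.5457, 0.0568] 0.5599
```

>>> play_rows:
  plan:
    - [40,[-0.093,0.546,0.057],0.56]
    - [40,[-0.093,0.546,0.057],0.56]
    - [40,[-0.093,0.546,0.057],0.56]
    - [40,[-0.093,0.546,0.057],0.56]
    - [40,[-0.093,0.546,0.057],0.56]
    - [40,[-0.093,0.546,0.057],0.56]
    - [40,[-0.093,0.546,0.057],0.56]
    - [40,[-0.093,0.546,0.057],0.56]
    - [40,[-0.093,0.546,0.057],0.56]
    - [40,[-0.093,0.546,0.057],0.56]

```text
time_s: 11.15
eef_pos: [0.5914, 0.2823, 0.1965]
eef_rot: [-0.001, 0.845, 0.534, -0.002]
wrist_force: [-0.0, 0.6, -0.1]
opening: 0.466
grasp_force: 0.0
```

Run:
```python
from h import *
c=now();print(c)
rows(c,[(.593,.2825,.2,49.7)])
```

```text
[ 0.59136518  0.2823392   0.19651162 64.56685303]
[0.0021, 0.0035, -0.0087] 0.0826
```

>>> play_rows:
  plan:
    - [40,[0.001,0.001,-0.003],0.0826]
    - [40,[0.001,0.001,-0.003],0.0826]
    - [40,[0.001,0.001,-0.003],0.0826]
    - [40,[0.001,0.001,-0.003],0.0826]

```text
time_s: 11.55
eef_pos: [0.5924, 0.2826, 0.1988]
eef_rot: [-0.0, 0.905, 0.424, -0.001]
wrist_force: [0.4, -0.2, 0.3]
opening: 0.47
grasp_force: 0.0
```

Run:
```python
from h import *
c=now();o=get_obs();print(c,o["q"][5])
k=camera("wrist");save("w4.png",k["image"])
rows(c,[(.593,.2825,.12,49.7),(.593,.2825,.075,49.7)])
t=camera("top");W=cloud(t);x,y,z=W[...,0],W[...,1],W[...,2]
im=t["image"].astype(int);m=(im[...,0]>110)&(im[...,2]<70)&(im[...,0]-im[...,1]>50)&(z>.125)&(z<.145)&(x<.55)&(abs(y)<.2)
p=W[m];print("handle",len(p),p.mean(0))
```

```text
[ 0.59236698  0.2826252   0.19877562 50.22193429] 0.9590011246706758
[0.0008, 0.0014, 0.1969] 0.0029
[0.0008, 0.0014, 0.3094] 0.0029
handle 41 [0.45356172 0.11235581 0.13410147]
```

View pics/w4.png

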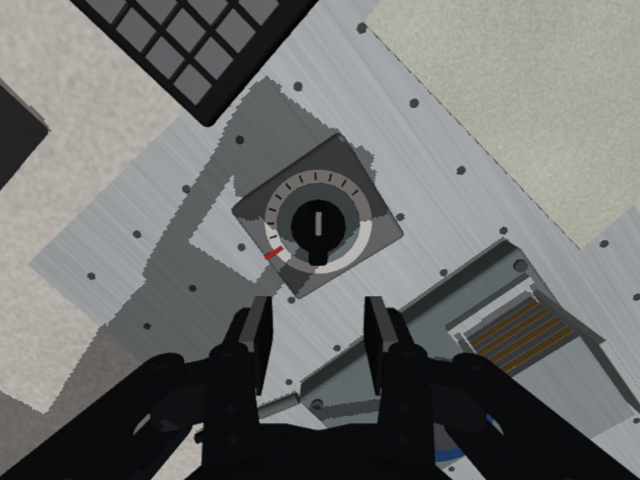

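The bar is centred at (318,225), with its stripe pointing up the image along tool x. The red mark is at (273,253), about 124° anticlockwise, and the lever handle is back at its home spot. I'll descend and grip.

>>> play_rows:
  plan:
    - [40,[0.001,0.001,0.1],0.002]
    - [40,[0.001,0.001,0.2],0.002]
    - [40,[0.001,0.001,0.27],0.002]
    - [40,[0.001,0.001,0.307],0.002]
    - [40,[0.001,0.001,0.307],0.002]
    - [40,[0.001,0.001,0.307],0.002]

```text
time_s: 12.25
eef_pos: [0.5945, 0.2832, 0.0788]
eef_rot: [0.0, 0.907, 0.42, 0.001]
wrist_force: [0.6, 0.6, 0.3]
opening: 0.468
grasp_force: 0.0
```

>>> play_rows:
  plan:
    - [5,[0,0,0],0]
    - [5,[0,0,0],0]
    - [5,[0,0,0],0]
    - [5,[0,0,0],0]
    - [5,[0,0,0],0]
    - [5,[0,0,0],0]

```text
time_s: 12.85
eef_pos: [0.594, 0.2845, 0.0803]
eef_rot: [-0.001, 0.907, 0.42, 0.001]
wrist_force: [-5.4, 3.0, 5.7]
opening: 0.149
grasp_force: 59.9
```

>>> play_rows:
  plan:
    - [5,[0,0,0],-0.04]
    - [5,[0,0,0],-0.08]
    - [5,[0,0,0],-0.12]
    - [5,[0,0,0],-0.16]
    - [5,[0,0,0],-0.2]
    - [5,[0,0,0],-0.24]
    - [5,[0,0,0],-0.28]
    - [5,[0,0,0],-0.32]
    - [5,[0,0,0],-0.36]
    - [5,[0,0,0],-0.4]

```text
time_s: 13.85
eef_pos: [0.5942, 0.2846, 0.0803]
eef_rot: [0.0, 0.485, 0.875, 0.002]
wrist_force: [-3.3, 2.9, 6.3]
opening: 0.151
grasp_force: 59.7
```

Run:
```python
from h import *
c=now();o=get_obs();print(c,o["wrist_force"],o["torque"],o["grasp_force"],o["opening"],(173.9-c[3])/180)
```

```text
[5.94222095e-01 2.84586431e-01 8.03064140e-02 1.22008284e+02] [-3.2808281   2.89503856  6.30133706] [ 0.66340337  0.60310697 -0.08343775] 59.706578850746155 0.15088557671824354 0.2882873128752079
```

>>> play_rows:
  plan:
    - [5,[0,0,0],-0.04]
    - [5,[0,0,0],-0.08]
    - [5,[0,0,0],-0.12]
    - [5,[0,0,0],-0.16]
    - [5,[0,0,0],-0.2]
    - [5,[0,0,0],-0.235]
    - [5,[0,0,0],-0.265]
    - [5,[0,0,0],-0.265]

```text
time_s: 14.65
eef_pos: [0.5942, 0.2848, 0.0803]
eef_rot: [0.001, 0.091, 0.996, 0.002]
wrist_force: [-2.6, 4.5, 4.5]
opening: 0.15
grasp_force: 59.7
```

>>> play_rows:
  plan:
    - [5,[0,0,0],-0.015]
    - [5,[0,0,0],-0.03]
    - [5,[0,0,0],-0.03]

```text
time_s: 14.95
eef_pos: [0.5942, 0.2848, 0.0803]
eef_rot: [0.001, 0.045, 0.999, 0.002]
wrist_force: [-3.5, 4.3, 5.1]
opening: 0.15
grasp_force: 60.1
```

Run:
```python
from h import *
c=now();o=get_obs();print(c,o["wrist_force"],o["torque"],o["grasp_force"],o["opening"],(173.9-c[3])/180)
```

```text
[5.94232330e-01 2.84797865e-01 8.03089094e-02 1.74808792e+02] [-3.49110356  4.33484603  5.06106894] [ 0.82746205  0.69832955 -0.69449055] 60.104883313179016 0.1498353949867011 -0.0050488436066719565
```

The torque rose from 0.08 to 0.69 N m, so the knob is on its zero stop. I'll release and lift.

>>> play_rows:
  plan:
    - [45,[0,0,0],0.003]
    - [45,[0,0,0],0.003]
    - [45,[0,0,0],0.003]
    - [45,[0,0,0],0.003]
    - [45,[0,0,0],0.003]

```text
time_s: 15.45
eef_pos: [0.5937, 0.2828, 0.0776]
eef_rot: [-0.0, 0.05, 0.999, -0.0]
wrist_force: [1.4, -0.2, 0.0]
opening: 0.527
grasp_force: 0.0
```

>>> play_rows:
  plan:
    - [45,[0,0,-0.1],0]
    - [45,[0,0,-0.2],0]
    - [45,[0,0,-0.3],0]
    - [45,[0,0,-0.4],0]
    - [45,[0,0,-0.4],0]

```text
time_s: 15.95
eef_pos: [0.5972, 0.284, 0.2457]
eef_rot: [0.006, 0.05, 0.999, 0.002]
wrist_force: [0.8, 0.6, 0.9]
opening: 0.528
grasp_force: 0.0
```

Run:
```python
from h import *
k=camera("wrist");o=get_obs();print(now(),o["wrist_force"],o["grasp_force"],o["opening"])
save("w5.png",k["image"])
t=camera("scene");W=cloud(t);x,y,z=W[...,0],W[...,1],W[...,2]
for n in ("scene","top"):
    t=camera(n);W=cloud(t);x,y,z=W[...,0],W[...,1],W[...,2]
    m=(abs(x-.593)<.04)&(abs(y-.2825)<.04)&(z>.09)&(z<.106);p=W[m]
    if len(p)>5: print(n,len(p),cv2.minAreaRect(p[:,:2].astype(np.float32)*1000))
```

```text
[  0.59575634   0.28350202   0.24206171 174.25245328] [ 0.37662492  0.18703029 -0.50065802] 0.0 0.5263306247063269
scene 64 ((593.4434204101562, 277.0677490234375), (18.68877410888672, 42.57125473022461), 86.64383697509766)
```

View pics/w5.png

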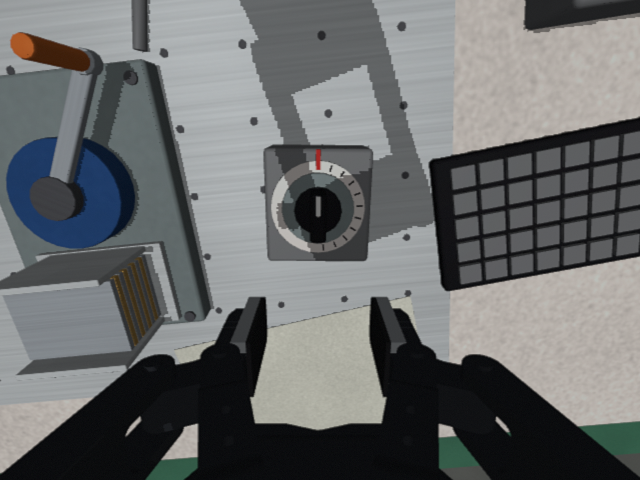

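The stripe at (318,205) points straight at the red mark at (318,160), the lever is home, and the gripper touches nothing. I'll hand in.

```bash
python3 -c "
from bench import *
print(hand_in())"
```

```text
the job is handed in; nothing more can be done
None
```

The job is handed in, but no verdict came back: the lever was pressed on its stop (about 4.5 N over the spring, roughly half a second) and sprang home, the small counter's knob is back on its zero stop, and the arm never went near the board, pen or foam block.

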